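# Weigh a bisque cup on the spring balance

### The job

Weigh the bisque cup: lift its basket by the wooden grip, hang the basket by its wire cross bar on the hook of the spring balance, and let it down slowly and gently, without dropping the hook, until it hangs free and the pointer has settled. Then slide the index marker on the edge of the scale down until it is level with the pointer, and let go. Keep the cup standing in the basket, and leave the beaker and the other things around where they are.

Things in the scene. Friction and masses are not known exactly. Their poses are not given: they have to be found in the camera images.
- balance: Spring balance, fixed to the table: dark base plate (150 x 130 x 12 mm), upright pale wood board (90 mm wide, 14 mm thick, top at 250 mm) with a tick scale, and a sliding hook before the board. Origin on the table under the middle of the board; x from the hook to the board and back, y to the left (index marker side), z up. Turned by 0 to 0.35 rad.
- scale_hook (a joint): Travel of the sprung hook and pointer, m: 0 = unloaded (top), growing downward to 0.085. Spring 130 N/m (7.7 mm per newton), lightly damped. Basket and cup together weigh 0.45 to 0.68 kg, so settle at about 0.034 to 0.051. A dropped load makes the hook fall fast and bounce: it is too hard if the hook ever moves down faster than 0.25 m/s.
- hook_seat (a point): Bottom of the upward-open U of the steel hook (centre line of its 8 mm round rod), 205 mm above the table when unloaded, 110 mm before the board's middle plane; moves with the hook. A cross bar resting here has its centre 7.5 mm higher. Behind the U (balance +x) the rod runs on to the board, its top surface 18 mm above the seat.
- hook_tip (a point): Free front end of the hook (centre of its round end, radius 4 mm), 18 mm before the seat (balance -x) and 19 mm above it. A cross bar comes in from the front over this tip, its centre about 35 mm above the seat, moves along balance +x till it is over the seat, then goes down.
- pointer_tip (a point): Tip of the thin dark pointer that moves with the hook, in front of the scale on the board's left part; at the same height as hook_seat.
- index (a joint): Travel of the index marker along the board's left edge, m, 0 = level with the pointer of the unloaded hook, growing downward to 0.085. Held by friction of about 3 N wherever it is left; starts near the top. Index and pointer are level when the two joint values are equal.
- index_tip (a point): Tip of the index marker's small pointer, facing the tip of the hook's pointer; at the height of the middle of the tab.
- index_tab (a point): Centre of the marker's black finger tab: 12 mm thick (balance x), 40 mm long (balance y), 24 mm high, 110 mm to the left of the balance's middle. Free space before and behind it; pinch it from above across its thickness, or push it down.
- basket: The weighing basket: open aluminium tray 90 (x) x 104 (y) x 35 mm with a steel wire bail across its middle, 187 mm tall in all. Origin at the centre of the underside; x is across the bail, y along it, z up.
- basket_grip (a point): Centre of the basket's wooden grip at the top of the bail, 178 mm above its underside: 16 mm thick (basket x), 80 mm long (basket y), 18 mm high. Pinch it from above across its thickness.
- basket_bar (a point): Highest, middle point of the wire cross bar by which the basket hangs (centre of its 7 mm round rod), 60 mm below the centre of the grip and 118 mm above the basket's underside; the bar runs along basket y, falling 12 mm to either side. It is to lie in the hook with basket y square to the hook's rod, either way round.
- cup: Pale unglazed cup, 66 mm wide and 74 mm high, standing loose in the basket; origin at the centre of its underside.
- tool_chest: Bystander: the room's fixed wooden tool chest to the right of the work, with its lid standing open (lid top about 350 mm above the table). It stands between the robot's start and the basket: pass over it with the fingertips 400 mm or more above the table. Origin at the centre of its underside.
- beaker: Grey beaker, 69 mm wide, 92 mm high, a bystander; origin at the centre of its underside.
Mind the look-alikes: they are no part of the job. What is shaped like the cup but pink is not meant.

How it is judged:
By the outcome, as a careful person would: the job done as asked, in the order asked, and still so for the second after the job is handed in, with the robot touching nothing.
It also fails if it takes over 72 s, if anything falls off the work surface, if the arm or the gripper's body presses on something with over 40 N, if the wrist force passes 120 N, or if a joint passes its speed limit or range.

### The arm

A 6-joint arm with a two-finger parallel gripper is mounted at the origin on the work surface; the furniture and walls round the work are solid. World frame = base frame: x ahead of the robot, y to its left, z up, the work surface at z = 0. Lengths are in m, angles in degrees, forces in N, time in s.
With the tool pointing down it reaches from about 0.3 to 0.75 m from the base axis. Payload 8.5 kg.
Tool frame: the origin (TCP) lies between the finger pads; the fingertips stand 19 mm ahead of it and the grasp point (between the pads) is the TCP; z points along the fingers, y is the direction in which the jaws open and shut (so a half turn about z gives the same grasp; the last joint's range is limited). The gripper opens to 85 mm and grips with 20 to 120 N. Pads are 22 mm wide; open, the fingers measure 114 mm over their backs; the gripper's body (76 mm by 85 mm) begins 54 mm behind the grasp point. The pads swing forward as they close: fully open they stand 13 mm farther back than shut.
Start: joints at [62.206, 21.807, 74.336, -0, 83.858, -12.336], TCP at [0.147, 0.53, 0.25] pointing down, gripper open.
Joint ranges: [-178.18, 178.18], [-50.72, 133.34], [12.68, 142.11], [-81.47, 261.47], [9.98, 163.14], [-165.26, 165.26]. Speed limits (degrees/s): [136.94, 136.94, 180, 180, 180, 180].

### API

Orientations are given as a 3x3 rotation matrix whose columns are the frame's x, y, z axes.
In Python, from rig import env gives the robot as it stands.
- The arm moves only by the shell command python3 -m pendant 'ROWS' [OPENING] [FORCE]. ROWS is JSON, a list of rows, each a list of 2 entries, a list of its own where there are three numbers: the shift along the tool's x, y, z scaled (see below), then the turn, a rotation vector about the tool's x, y, z scaled (see below). A call has 1 to 20 rows; each row shifts and turns the commanded pose from where the row before left it, along the tool's axes as they then stand; what a row does not reach is not made up. The controller multiplies each number of a shift by 0.1 m and each number of a turn by pi/2 rad. A row lasts 1/8 s, in which the tool goes at most 62.5 mm and 10.7 degrees, less where a joint would pass 70% of its speed; a pose out of reach is approached as far as the arm can. A call with a number of a shift or a turn outside -1 to 1 is refused whole. A call with a gripper value outside its range is refused whole. OPENING is the gripper command: -1 is shut, 1 is fully open, values between are in proportion, set as the call begins (- or left out, the last holds). The fingers move at their own pace and stop on an object; FORCE is the grip in N (left out, the last holds). Time passes only in rows, so rows that do not move let the fingers close. It gives the time, the measured TCP pose, the force and the opening at its end, in the units of the state.
- env.observe(): the state, without advancing time (a new reading comes with each control period).
- env.get_image(name): name is "scene" or "top" or "wrist"; returns a dict with "image" (420x560x3 uint8, red, green, blue), "K" (3x3 intrinsics, pixels), "distortion" ([k1, k2, p1, p2, k3] as OpenCV has them; the pictures are not rectified), "R" (3x3) and "t" (3): a world point X has camera coordinates R X + t. Camera axes: x right, y down, z forward; pixel columns grow to the right and rows downward; lengths in m; the calibration is good to about 2 mm. A picture is of the moment at which its call begins. There is no depth.
- env.close_job(): hands the job in, once; it reports no verdict.
The state is a dict: "time_s": time; "q": joint angles; "qvel": joint speeds; "joint_efforts": joint torques, N m; "position": TCP position; "tool_rot": TCP orientation; "ft_force": force on the tool from outside, world axes, zero at the start; "wrist_torque": the same for the moment, N m; "grip_width": finger opening in m.
Only numpy, scipy, OpenCV 4.12 (cv2) and the standard library are available. Lean on these libraries where they do the work, as an engineer would, in place of code of your own. Each camera call takes 0.05 s, during which the arm holds its last target.

## Working session

There is one attempt and no reset: what is moved stays moved. The work goes in short steps, Python scripts to look and compute and a shell command to move; the robot and the scene stay as the last step left them, time stands still between calls to the robot, and variables do not carry over. Pictures are saved under pics/ and viewed, and the job is handed in when it is done.

```bash
ls; mkdir -p pics; python3 - <<'E'
from rig import env
import cv2
s=env.observe(); print(s)
for n in ["scene","top","wrist"]:
    d=env.get_image(n); cv2.imwrite(f"pics/{n}0.png",d["image"][:,:,::-1]); print(n,d["K"],d["distortion"],d["R"],d["t"])
E
```

```text
pics
{'time_s': 0.0, 'q': array([ 6.22046837e+01,  2.18411056e+01,  7.43849248e+01, -3.02581480e-04,
        8.38583881e+01, -1.23363005e+01]), 'qvel': array([-0.04858821, -0.02029371,  0.01289818,  0.00104632,  0.03636496,
        0.0592487 ]), 'joint_efforts': array([-1.77184669e-03, -4.48463094e+01, -2.31261224e+01, -3.56795708e-04,
        4.97123692e-03,  5.39181116e-06]), 'position': array([0.14648242, 0.52985697, 0.24970967]), 'tool_rot': array([[-9.63821411e-01,  2.66547974e-01, -6.82413920e-04],
       [ 2.66548668e-01,  9.63820576e-01, -1.30582974e-03],
       [ 3.09658305e-04, -1.44048319e-03, -9.99998915e-01]]), 'ft_force': array([ 1.14225171,  1.51858155, -0.15612244]), 'wrist_torque': array([ 5.71495425e-05, -3.16722595e-02, -8.81029174e-03]), 'grip_width': 0.08551269940062901}
scene [[534.05729921   0.         280.62548326]
 [  0.         534.05729921 216.05682031]
 [  0.           0.           1.        ]] [-0.14210416  0.          0.          0.          0.        ] [[ 0.66587128 -0.74603428  0.00694955]
 [-0.44596464 -0.40547781 -0.79793689]
 [ 0.59810616  0.52822401 -0.60270093]] [-0.27780116  0.38737257  1.10273051]
top [[437.39076923   0.         278.46679177]
 [  0.         437.39076923 211.71917351]
 [  0.           0.           1.        ]] [-0.06886711  0.          0.          0.          0.        ] [[-0.02405932 -0.99966257 -0.00979248]
 [-0.99531961  0.02486955 -0.09338297]
 [ 0.093595    0.00749992 -0.9955821 ]] [0.11540344 0.5297682  1.08461731]
wrist [[358.1217803    0.         281.94853154]
 [  0.         358.1217803  213.18674396]
 [  0.           0.           1.        ]] [0.02623133 0.         0.         0.         0.        ] [[ 0.2673703   0.96359334 -0.0009977 ]
 [ 0.91142342 -0.25255826  0.324841  ]
 [ 0.31276265 -0.08776216 -0.94576812]] [-0.5490929  -0.04151359  0.38256955]
```

View pics/scene0.png

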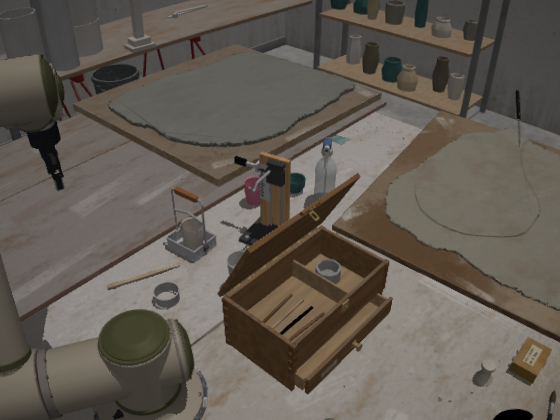

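View pics/top0.png

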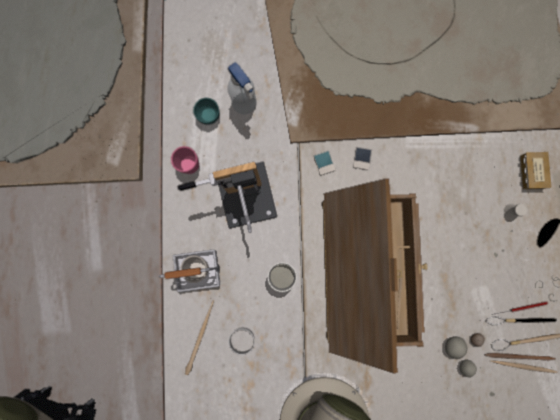

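View pics/wrist0.png

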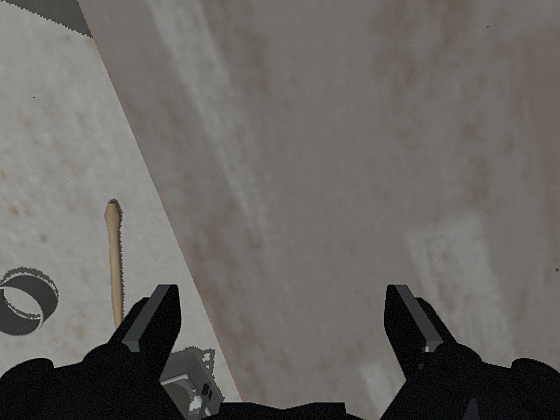

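The pictures show the balance (scene 275,195; top 245,190) and the basket with a pale cup (scene 190,235; top 196,271). The other cup-like things are a pink cup (scene 253,190; top 185,160), a green bowl (top 206,111) and a grey beaker (top 281,278). The pale cup standing in the basket is the bisque one; the crops will confirm it.

```bash
cat > h.py <<'E'
import numpy as np, cv2
from rig import env
def cam(n):
    return env.get_image(n)
def ray(d,p):
    u=cv2.undistortPoints(np.array([[p]],float),d["K"],np.array(d["distortion"]))[0,0]
    R=np.array(d["R"]);t=np.array(d["t"])
    o=-R.T@t; v=R.T@np.array([u[0],u[1],1]); return o,v/np.linalg.norm(v)
def atz(d,p,z):
    o,v=ray(d,p); return o+v*(z-o[2])/v[2]
def tri(l):
    A=np.zeros((3,3));b=np.zeros(3)
    for d,p in l:
        o,v=ray(d,p);M=np.eye(3)-np.outer(v,v);A+=M;b+=M@o
    X=np.linalg.solve(A,b); return X,[np.linalg.norm(np.cross(X-ray(d,p)[0],ray(d,p)[1])) for d,p in l]
def proj(d,X):
    X=np.atleast_2d(np.array(X,float)); return cv2.projectPoints(X,cv2.Rodrigues(np.array(d["R"]))[0],np.array(d["t"]),d["K"],np.array(d["distortion"]))[0][:,0]
def crop(d,name,x0,y0,w,h,s):
    im=d["image"][y0:y0+h,x0:x0+w,::-1]; cv2.imwrite("pics/"+name,cv2.resize(im,None,fx=s,fy=s,interpolation=cv2.INTER_CUBIC))
E
python3 - <<'E'
from h import *
s=cam("scene");t=cam("top")
crop(s,"c1.png",150,170,90,100,6)
crop(s,"c2.png",215,130,110,120,5)
crop(t,"c3.png",150,130,160,180,3.3)if 0 else crop(t,"c3.png",155,145,130,150,4)
E
```

```text
(no output)
```

View pics/c1.png

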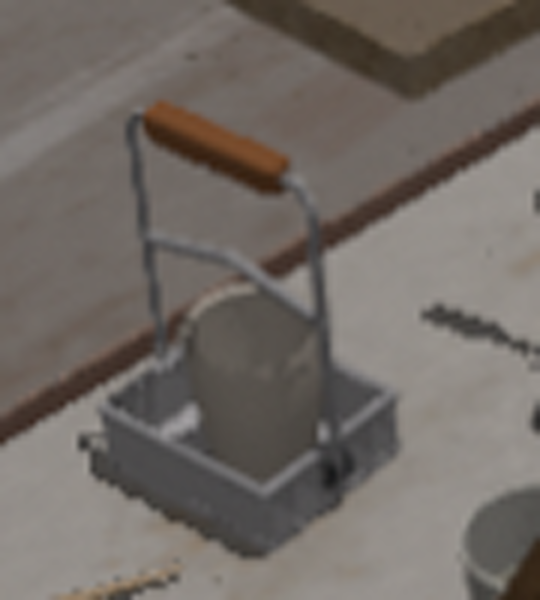

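View pics/c2.png

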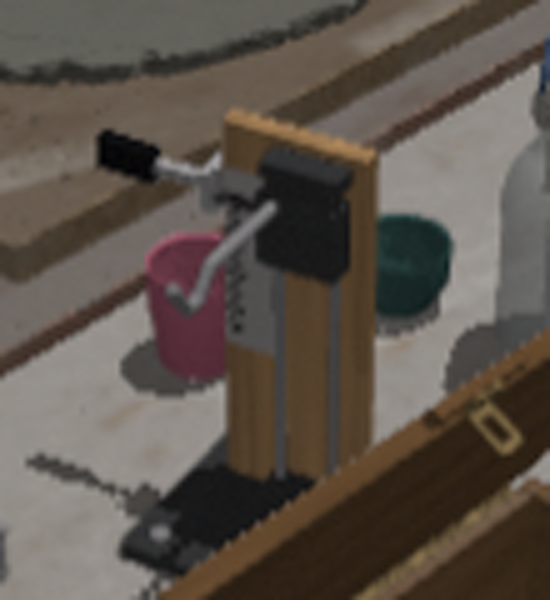

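View pics/c3.png

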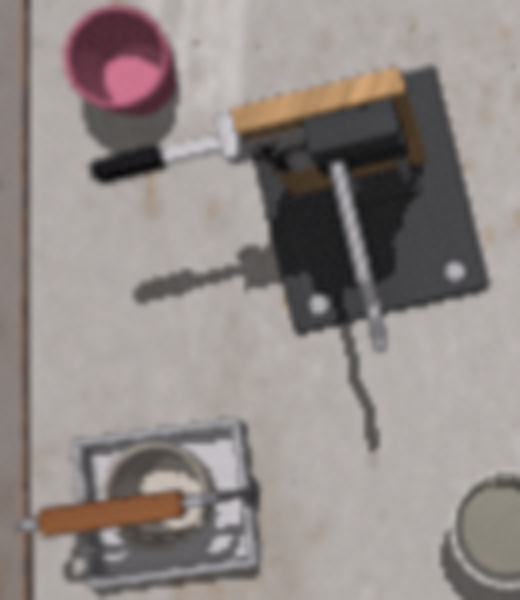

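```bash
cat > m1.py <<'E'
from h import *
from scipy.optimize import least_squares
s=cam("scene");t=cam("top")
C=lambda x,y,x0,y0,k:(x0+(x+.5)/k-.5,y0+(y+.5)/k-.5)
S1=lambda x,y:C(x,y,150,170,6); S2=lambda x,y:C(x,y,215,130,5); T=lambda x,y:C(x,y,155,145,4)
print("grip",tri([(s,S1(217,147)),(t,T(111,512))]), atz(t,T(111,512),.187))
a=atz(t,T(40,520),.187);b=atz(t,T(182,503),.187);print(a,b,np.linalg.norm(a-b),np.degrees(np.arctan2(*(b-a)[:2])))
# tray rim corners z=.035
for p in [(75,440),(240,420),(257,570),(95,590)]: print("rim",atz(t,T(*p),.035))
print("tip",tri([(s,S2(177,295)),(t,T(378,345))]))
print("tab",tri([(s,S2(127,156)),(t,T(127,163))]))
bc=[atz(t,T(*p),.012) for p in [(435,67),(490,285),(298,333)]]
for p in bc: print("base",p)
e=bc[0]-bc[1];print("yaw",np.arctan2(e[1],e[0]),np.linalg.norm(e)); e=bc[2]-bc[1];print(np.arctan2(-e[0],e[1]),np.linalg.norm(e))
for p in [(232,110),(400,70),(408,92),(236,130)]: print("board",atz(t,T(*p),.25))
pts=[(t,T(232,110),(.007,.045,.25)),(t,T(400,70),(.007,-.045,.25)),(t,T(408,92),(-.007,-.045,.25)),(t,T(236,130),(-.007,.045,.25)),
(s,S2(227,112),(-.007,.045,.25)),(s,S2(374,155),(-.007,-.045,.25))]
hk=[(t,T(378,345),(-.130,0,.224)),(s,S2(177,295),(-.130,0,.224))]
f=lambda v,P:np.concatenate([proj(d,[v[0]+np.cos(v[2])*X[0]-np.sin(v[2])*X[1],v[1]+np.sin(v[2])*X[0]+np.cos(v[2])*X[1],X[2]])[0]-p for d,p,X in P])
r=least_squares(f,[.5,.2,.2],args=(pts+hk,)); print(r.x, r.fun.reshape(-1,2).round(1))
E
python3 m1.py
```

```text
grip (array([0.3909032 , 0.31222986, 0.18056779]), [np.float64(0.000595794955373867), np.float64(0.0005957949553737522)]) [0.39073254 0.31117861 0.187     ]
[0.38717809 0.34984543 0.187     ] [0.39478206 0.27265713 0.187     ] 0.07756193311956062 174.37382977076754
rim [0.42997959 0.36863738 0.035     ]
rim [0.44022719 0.26440557 0.035     ]
rim [0.34693011 0.25500545 0.035     ]
rim [0.33647873 0.35663117 0.035     ]
tip (array([0.47691743, 0.1612468 , 0.22327483]), [np.float64(0.002150251985277433), np.float64(0.002150251985277529)])
tab (array([0.57780407, 0.29737418, 0.20409818]), [np.float64(0.00045889547853993453), np.float64(0.00045889547854002625)])
base [0.66610219 0.13854435 0.012     ]
base [0.52307177 0.10618031 0.012     ]
base [0.49524845 0.23000217 0.012     ]
yaw 0.22252652855382923 0.14664627900252522
0.22103310978480387 0.12690937177442235
board [0.59605193 0.23344627 0.25      ]
board [0.61447128 0.14702396 0.25      ]
board [0.60293079 0.14314117 0.25      ]
board [0.58562975 0.23147845 0.25      ]
[0.60167811 0.18853314 0.21326624] [[-0.3 -1.4]
 [ 0.5 -1.7]
 [ 0.  -0.7]
 [ 0.2  0.1]
 [-1.3  1.6]
 [-1.2  1.8]
 [ 0.8  0.3]
 [-1.4  0.2]]
```

Balance origin is about (0.602, 0.188) with yaw 0.22. Basket grip is at (0.390, 0.3115) with basket yaw 0.098. Tip and tab heights (0.223, 0.204) agree with the given sizes. The pale cup in the basket (scene crop 255,380) is the bisque one. The pink look-alike stands alone behind the balance, and the grey one by the chest is the beaker. The start is to the left of the basket, so the chest isn't in my path.

```bash
python3 -m pendant '[[[-0.366,-0.182,-0.0375],[0,0,0]],[[-0.366,-0.182,-0.0375],[0,0,0]],[[-0.366,-0.182,-0.0375],[0,0,0]],[[-0.366,-0.182,-0.0375],[0,0,0]],[[-0.366,-0.182,-0.0375],[0,0,0]],[[-0.366,-0.182,-0.0375],[0,0,0]],[[-0.366,-0.182,-0.0375],[0,0,0]],[[-0.366,-0.182,-0.0375],[0,0,0]],[[0,0,0],[0,0,0.096]],[[0,0,0],[0,0,0.096]],[[0,0,0],[0,0,0.096]],[[0,0,0],[0,0,0.096]],[[0,0,0],[0,0,0.096]],[[0,0,0],[0,0,0.096]],[[0,0,0],[0,0,0.096]],[[0,0,0],[0,0,0.096]],[[0,0,0],[0,0,0]],[[0,0,0],[0,0,0]]]' 0.2
python3 - <<'E'
from h import *
w=cam("wrist");cv2.imwrite("pics/w1.png",w["image"][:,:,::-1])
print(env.observe()["tool_rot"].round(3),env.observe()["ft_force"])
print(proj(w,[[.39,.3115,.187],[.386,.351,.187],[.394,.2717,.187]]))
E
```

```text
time_s: 2.6
position: [0.39, 0.3117, 0.2803]
tool_rot: [[-0.097, 0.995, -0.0], [0.995, 0.097, 0.0], [0.0, -0.0, -1.0]]
ft_force: [-0.7, -0.4, -0.7]
grip_width: 0.0511
[[-0.097  0.995 -0.   ]
 [ 0.995  0.097 -0.   ]
 [-0.    -0.    -1.   ]] [-1.05980096 -0.11529139  0.22885928]
[[283.15744227 226.18964218]
 [282.95264008 166.04879382]
 [283.29981658 280.45769516]]
```

View pics/w1.png

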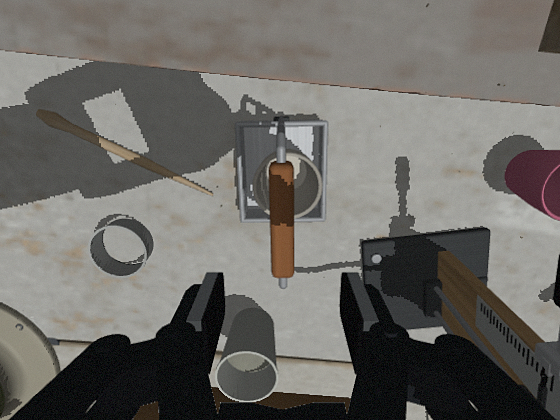

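The wrist picture shows the wooden grip upright between the jaws, from (282,162) to (283,277). It sits about 5 px, or some 3 mm, off along its length. The pale cup stands in the tray below, at about (290,185). I'll trim 2 mm, go down and grip.

```bash
python3 -m pendant '[[[0.02,0,0.2],[0,0,0]],[[0,0,0.2],[0,0,0]],[[0,0,0.2],[0,0,0]],[[0,0,0.2],[0,0,0]],[[0,0,0.12],[0,0,0]],[[0,0,0.1],[0,0,0]],[[0,0,0],[0,0,0]]]'
python3 -m pendant '[[[0,0,0],[0,0,0]],[[0,0,0],[0,0,0]],[[0,0,0],[0,0,0]],[[0,0,0],[0,0,0]],[[0,0,0],[0,0,0]],[[0,0,0],[0,0,0]]]' -1 60
python3 -c "
from h import *
s=cam('scene');crop(s,'g1.png',150,150,100,110,5)"
```

```text
time_s: 3.52
position: [0.3898, 0.3137, 0.178]
tool_rot: [[-0.095, 0.995, -0.001], [0.995, 0.095, -0.0], [-0.0, -0.001, -1.0]]
ft_force: [-0.3, -0.3, -0.5]
grip_width: 0.0513
time_s: 4.28
position: [0.39, 0.314, 0.1789]
tool_rot: [[-0.095, 0.996, 0.001], [0.996, 0.095, 0.001], [0.001, 0.001, -1.0]]
ft_force: [-1.3, 1.4, 6.2]
grip_width: 0.0151
```

View pics/g1.png

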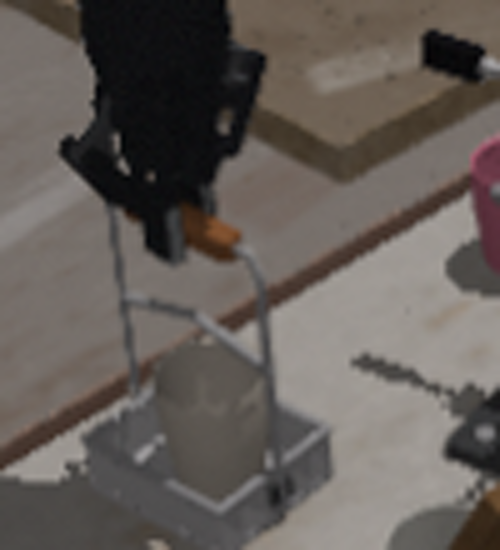

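```bash
python3 - <<'E'
from h import *
t=cam("top")
for p in [(324,193),(389,180),(330,353),(396,369)]: print(p,[atz(t,p,z)[:2].round(3) for z in (.35,.15)])
print("beaker",atz(t,(281,278),.092))
E
python3 -m pendant '[[[0,0,-0.03],[0,0,0]],[[0,0,-0.08],[0,0,0]],[[0,0,-0.15],[0,0,0]],[[0,0,-0.2],[0,0,0]],[[0,0,-0.2],[0,0,0]],[[0,0,-0.2],[0,0,0]],[[0,0,-0.2],[0,0,0]],[[0,0,-0.1],[0,0,0]],[[0,0,-0.04],[0,0,0]],[[0,0,0],[0,0,0]],[[0,0,0],[0,0,0]],[[0,0,0],[0,0,0]],[[0,0,0],[0,0,0]]]'
python3 - <<'E'
from h import *
print(env.observe()["ft_force"])
s=cam("scene");cv2.imwrite("pics/s2.png",s["image"][:,:,::-1])
E
```

```text
(324, 193) [array([0.534, 0.017]), array([ 0.561, -0.002])]
(389, 180) [array([ 0.555, -0.101]), array([ 0.587, -0.151])]
(330, 353) [array([0.251, 0.016]), array([ 0.206, -0.004])]
(396, 369) [array([ 0.22 , -0.099]), array([ 0.166, -0.149])]
beaker [0.36930573 0.0996857  0.092     ]
time_s: 6.0
position: [0.3898, 0.3137, 0.2981]
tool_rot: [[-0.094, 0.996, -0.0], [0.996, 0.094, -0.0], [-0.0, -0.0, -1.0]]
ft_force: [-1.0, -0.1, -5.5]
grip_width: 0.0148
[-0.96343244 -0.07932445 -5.53273681]
```

View pics/s2.png

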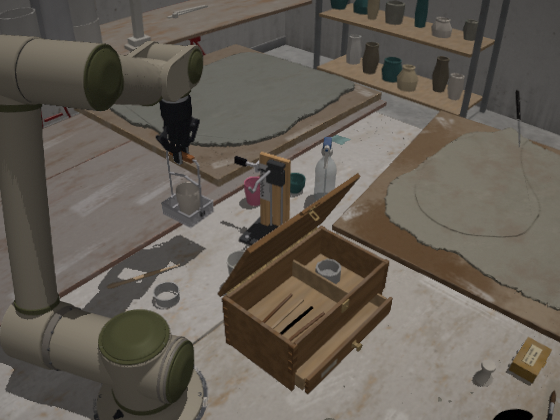

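Basket and cup are lifted together. The cup is upright at scene (187,195), and the force is about 5.5 N. The beaker is at (0.369, 0.100), and the tray at z ≈ 0.12 clears its 92 mm. Next I turn +7° in yaw and go to a point 60 mm before the seat.

```bash
python3 -m pendant '[[[0,0,0],[0,0,-0.02]],[[0,0,0],[0,0,-0.04]],[[0,0,0],[0,0,-0.019]],[[-0.08,0.0125,0],[0,0,0]],[[-0.18,0.0125,0],[0,0,0]],[[-0.28,0.0125,0],[0,0,0]],[[-0.3,0.0125,0],[0,0,0]],[[-0.3,0.0125,0],[0,0,0]],[[-0.27,0.0125,0],[0,0,0]],[[-0.18,0.0125,0],[0,0,0]],[[-0.087,0.0125,0],[0,0,0]],[[0,0,0],[0,0,0]],[[0,0,0],[0,0,0]]]'
python3 - <<'E'
from h import *
s=cam("scene");t=cam("top");w=cam("wrist")
crop(s,"p1.png",200,110,120,130,5);crop(t,"p2.png",180,130,140,150,4)
cv2.imwrite("pics/p3.png",w["image"][:,:,::-1]); print(env.observe()["ft_force"])
E
```

```text
time_s: 7.68
position: [0.4358, 0.1525, 0.2983]
tool_rot: [[-0.217, 0.976, -0.0], [0.976, 0.217, 0.0], [0.0, -0.0, -1.0]]
ft_force: [0.2, -0.2, -5.0]
grip_width: 0.0152
[ 0.11574646  1.0693041  -5.26986099]
```

View pics/p1.png

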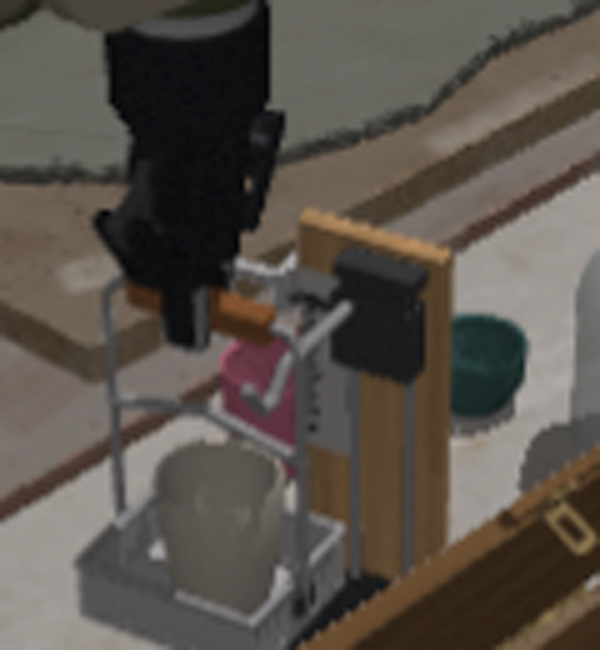

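View pics/p2.png

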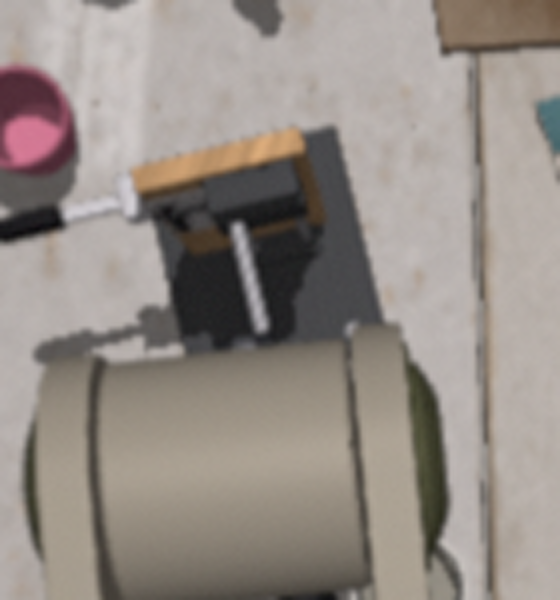

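View pics/p3.png

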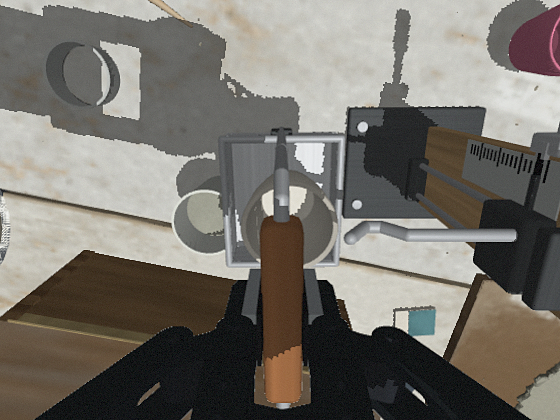

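The scene crop shows the cross bar peak near (205,406) and the hook tip at (252,397), with the cup upright. The wrist picture shows the hook tip at (350,238), beside the bail's middle. I'll check both against the projections.

```bash
python3 - <<'E'
from h import *
s=cam("scene");w=cam("wrist");p=env.observe()["position"]
C=lambda x,y,x0,y0,k:(x0+(x+.5)/k-.5,y0+(y+.5)/k-.5)
B=np.array([.602,.1885]);c,si=np.cos(.218),np.sin(.218);bx=np.array([c,si])
bar=p-[0,0,.0605]; print("bar pred",(proj(s,bar)-[200,110])*5)
tip=[*(B-.132*bx),.224]; print("tip pred scene",(proj(s,tip)-[200,110])*5,"wrist",proj(w,tip))
for X in (-.128,-.1):
  print("rod wrist",X,proj(w,[*(B+X*bx),.224]))
print("tip tri",tri([(s,C(252,397,200,110,5)),(w,(351,238))]))
# wrist: grip ends
yv=np.array([-si,c,0])
print("grip top ends",proj(w,[p+[0,0,.0085]+.04*yv,p+[0,0,.0085]-.04*yv]))
print("bail near tray", proj(w,[p+[0,0,-.0605]]))
E
```

```text
bar pred [[198.62122381 410.09384464]]
tip pred scene [[242.20707492 395.96977855]] wrist [[346.36560539 238.76895306]]
rod wrist -0.128 [[353.01695442 238.7791415 ]]
rod wrist -0.1 [[399.70606192 238.86341817]]
tip tri (array([0.47720433, 0.15975306, 0.22202462]), [np.float64(0.0009849036434384482), np.float64(0.0009849036434383506)])
grip top ends [[284.18204479 223.94523397]
 [283.68432906 403.54345924]]
bail near tray [[283.34442183 246.98420241]]
```

```bash
python3 -m pendant '[[[-0.01,0.04,0],[0,0,0]],[[-0.01,0.08,0],[0,0,0]],[[0,0.1,0],[0,0,0]],[[0,0.1,0],[0,0,0]],[[0,0.1,0],[0,0,0]],[[0,0.1,0],[0,0,0]],[[0,0.05,0],[0,0,0]],[[0,0.03,0],[0,0,0]],[[0,0,0],[0,0,0]],[[0,0,0],[0,0,0]]]'
python3 - <<'E'
from h import *
s=cam("scene");w=cam("wrist")
crop(s,"q1.png",200,110,120,130,5)
cv2.imwrite("pics/q3.png",w["image"][:,:,::-1]); print(env.observe()["ft_force"])
p=env.observe()["position"]
print((proj(s,p-[0,0,.0605])-[200,110])*5)
E
```

```text
time_s: 9.18
position: [0.4947, 0.1632, 0.2984]
tool_rot: [[-0.217, 0.976, -0.0], [0.976, 0.217, -0.0], [-0.0, -0.0, -1.0]]
ft_force: [0.5, 0.1, -5.2]
grip_width: 0.0149
[-0.06764042  0.05878632 -5.80784993]
[[267.00540111 352.67843045]]
```

View pics/q1.png

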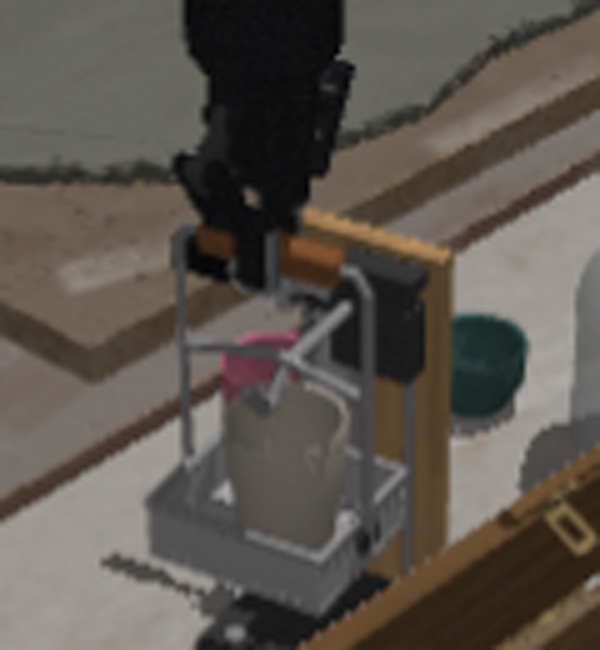

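View pics/q3.png

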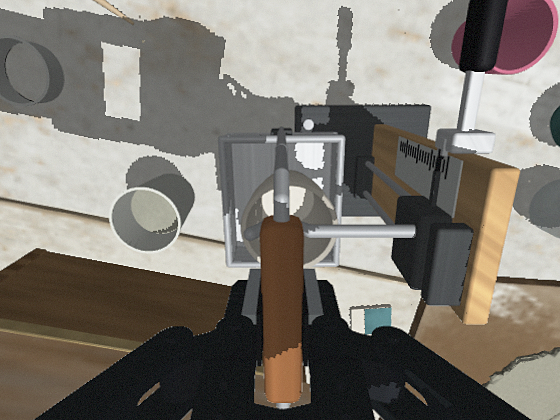

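The wrist picture shows the hook rod running under the grip, with the tip just left of it at (252,228). The scene crop shows the bar over the U. There's no contact force, so I lower slowly.

```bash
python3 -m pendant '[[[0,0,0.03],[0,0,0]],[[0,0,0.05],[0,0,0]],[[0,0,0.05],[0,0,0]],[[0,0,0.05],[0,0,0]],[[0,0,0.05],[0,0,0]],[[0,0,0.05],[0,0,0]],[[0,0,0.05],[0,0,0]],[[0,0,0.05],[0,0,0]],[[0,0,0.04],[0,0,0]],[[0,0,0],[0,0,0]],[[0,0,0],[0,0,0]],[[0,0,0],[0,0,0]]]'
python3 - <<'E'
from h import *
s=cam("scene")
crop(s,"r1.png",200,110,120,130,5)
print(env.observe()["ft_force"])
E
```

```text
time_s: 10.78
position: [0.495, 0.1632, 0.2565]
tool_rot: [[-0.217, 0.976, 0.0], [0.976, 0.217, 0.0], [-0.0, 0.0, -1.0]]
ft_force: [0.1, 0.5, -3.5]
grip_width: 0.0153
[-0.58907883 -0.01436835 -3.05536617]
```

View pics/r1.png

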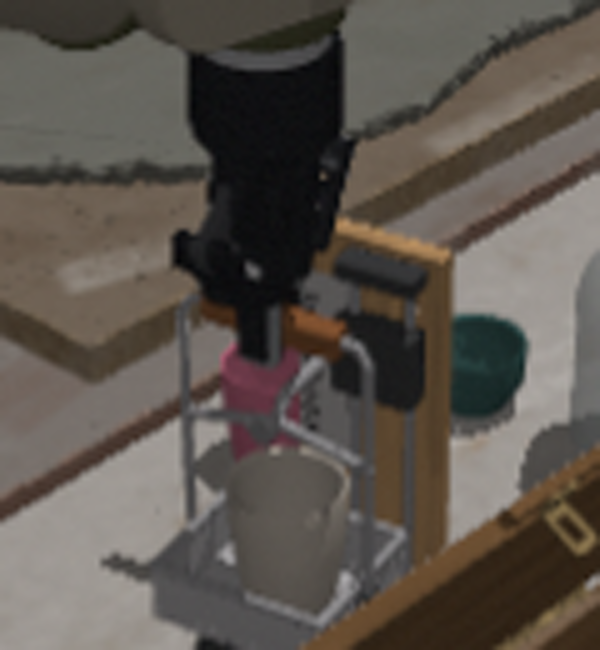

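The bar is in the hook. The slider has come down about 16 mm, and the wrist load fell from 5.4 to about 3.3 N, which matches 130 N/m. I carry on slowly.

```bash
python3 -m pendant '[[[0,0,0.03],[0,0,0]],[[0,0,0.04],[0,0,0]],[[0,0,0.04],[0,0,0]],[[0,0,0.04],[0,0,0]],[[0,0,0.04],[0,0,0]],[[0,0,0.03],[0,0,0]],[[0,0,0],[0,0,0]],[[0,0,0],[0,0,0]],[[0,0,0],[0,0,0]]]'
python3 -c "
from h import *
import time
f=[]
for i in range(8): cam('wrist'); f.append(env.observe()['ft_force'])
print(np.mean(f,0),np.std(f,0),env.observe()['position'])"
```

```text
time_s: 11.95
position: [0.495, 0.1632, 0.2344]
tool_rot: [[-0.217, 0.976, 0.0], [0.976, 0.217, -0.0], [-0.0, 0.0, -1.0]]
ft_force: [-0.8, 0.1, -0.3]
grip_width: 0.015
[-0.61988663 -0.28763182 -0.80979535] [0.41941305 0.52437702 0.25098811] [0.49497727 0.16325111 0.23434879]
```

```bash
python3 -m pendant '[[[0,0,0.01],[0,0,0]],[[0,0,0.02],[0,0,0]],[[0,0,0],[0,0,0]],[[0,0,0],[0,0,0]],[[0,0,0],[0,0,0]]]'
python3 -c "
from h import *
f=[]
for i in range(6): cam('wrist'); f.append(env.observe()['ft_force'])
print(np.mean(f,0),env.observe()['position'])"
python3 -m pendant '[[[0,0,0],[0,0,0]],[[0,0,0],[0,0,0]],[[0,0,0],[0,0,0]],[[0,0,0],[0,0,0]],[[0,0,0],[0,0,0]],[[0,0,0],[0,0,0]]]' 0.0 20
python3 - <<'E'
from h import *
s=cam("scene");w=cam("wrist")
crop(s,"u1.png",200,110,120,130,5);cv2.imwrite("pics/u2.png",w["image"][:,:,::-1])
E
```

```text
time_s: 12.98
position: [0.495, 0.1632, 0.2314]
tool_rot: [[-0.217, 0.976, 0.0], [0.976, 0.217, 0.0], [-0.0, 0.0, -1.0]]
ft_force: [-0.8, 0.4, 0.4]
grip_width: 0.0152
[-0.18013462 -0.45807476  0.00523416] [0.49494753 0.16324854 0.23133246]
time_s: 14.02
position: [0.495, 0.1632, 0.2313]
tool_rot: [[-0.217, 0.976, 0.0], [0.976, 0.217, -0.0], [-0.0, 0.0, -1.0]]
ft_force: [-0.3, 0.9, 0.1]
grip_width: 0.0426
```

View pics/u1.png

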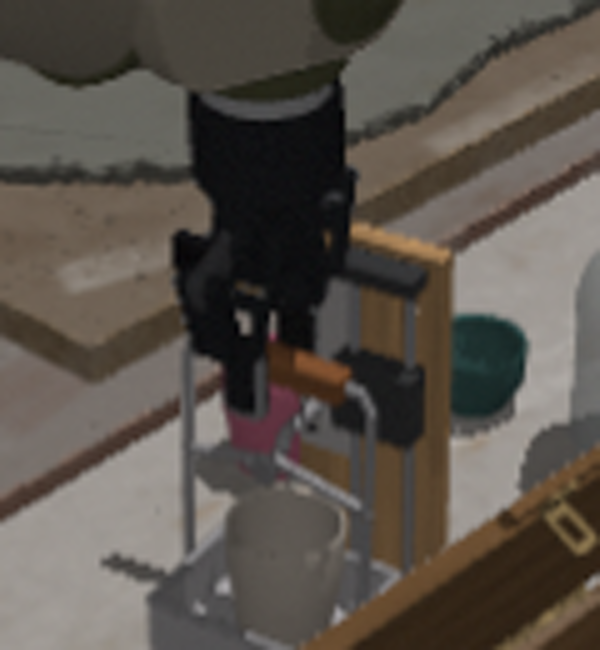

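View pics/u2.png

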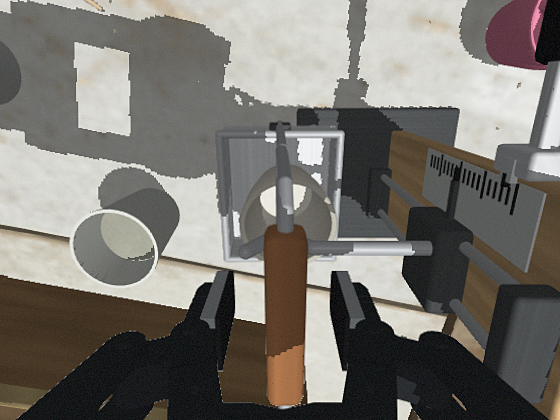

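The basket hangs with the jaws open and clear on both sides of the grip (wrist: pads at 220 and 350, grip at 285). I go straight up, then look.

```bash
python3 -m pendant '[[[0,0,-0.05],[0,0,0]],[[0,0,-0.15],[0,0,0]],[[0,0,-0.2],[0,0,0]],[[0,0,-0.2],[0,0,0]],[[0,0,-0.2],[0,0,0]],[[0,0,-0.2],[0,0,0]],[[0,0,0],[0,0,0]],[[0,0,0],[0,0,0]]]'
python3 - <<'E'
from h import *
s=cam("scene");w=cam("wrist");t=cam("top")
crop(s,"v1.png",215,130,110,120,6);cv2.imwrite("pics/v2.png",w["image"][:,:,::-1])
E
```

```text
time_s: 15.12
position: [0.4947, 0.1632, 0.3306]
tool_rot: [[-0.217, 0.976, -0.001], [0.976, 0.217, -0.0], [0.0, -0.001, -1.0]]
ft_force: [0.3, 0.7, -0.3]
grip_width: 0.0427
```

View pics/v1.png

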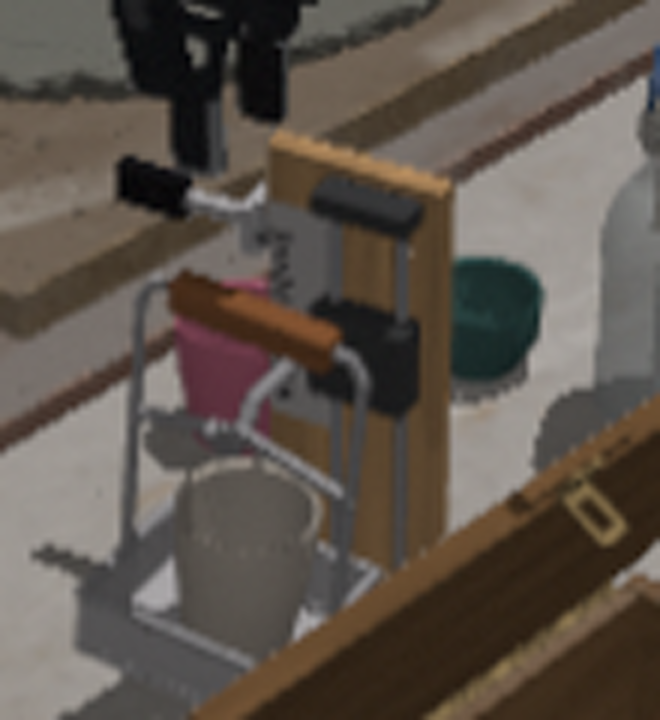

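View pics/v2.png

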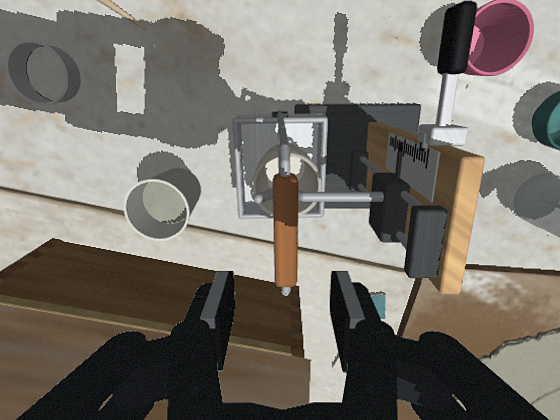

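The basket hangs freely and the cup is upright (v1: cup at 250,560; hook through the bar at 245,425). Next I measure the pointer. I'll move left of the bail and tilt the wrist so its camera faces the scale.

```bash
python3 - <<'E'
from h import *
f=[]
for i in range(6):
    w=cam("wrist"); o=env.observe(); f.append(o["ft_force"])
print("bias",np.mean(f,0)); c=-w["R"].T@w["t"]; print("cam in tool",o["tool_rot"].T@(c-o["position"]), o["tool_rot"].T@w["R"].T)
E
python3 -m pendant '[[[0.2,0,0],[0,0,0]],[[0.3,0,0],[0,0,0]],[[0.4,0,0],[0,0,0]],[[0.3,0,0],[0,0,0]],[[0,0,0],[-0.1,0,0]],[[0,0,0],[-0.1,0,0]],[[0,0,0],[-0.1,0,0]],[[0,0,0],[-0.1,0,0]],[[0,0,0],[-0.1,0,0]],[[0,0,0],[0,0,0]],[[0,0,0],[0,0,0]]]' -1
python3 - <<'E'
from h import *
w=cam("wrist");cv2.imwrite("pics/x1.png",w["image"][:,:,::-1])
E
```

```text
bias [-0.18694032 -0.27015532 -0.10869472]
cam in tool [ 0.0839528  -0.00059768 -0.12489634] [[-8.31121861e-04 -9.45625000e-01 -3.25257849e-01]
 [ 9.99999438e-01 -5.71755948e-04 -8.92998208e-04]
 [ 6.58473321e-04 -3.25258408e-01  9.45624944e-01]]
time_s: 16.95
position: [0.4696, 0.2804, 0.332]
tool_rot: [[-0.217, 0.691, 0.689], [0.976, 0.153, 0.153], [-0.0, 0.706, -0.708]]
ft_force: [0.6, 0.4, 0.5]
grip_width: -0.0001
```

View pics/x1.png

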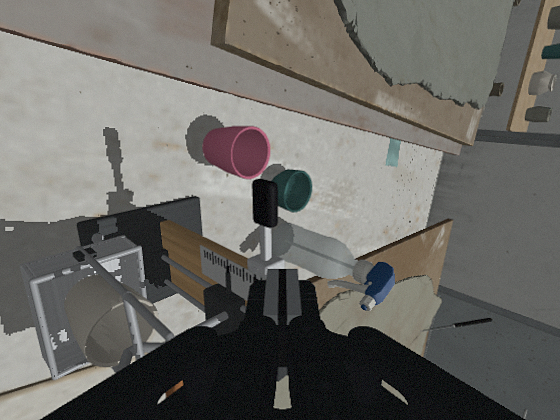

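```bash
python3 - <<'E'
from h import *
w=cam("wrist");crop(w,"x2.png",180,210,110,90,7)
E
```

```text
(no output)
```

View pics/x2.png

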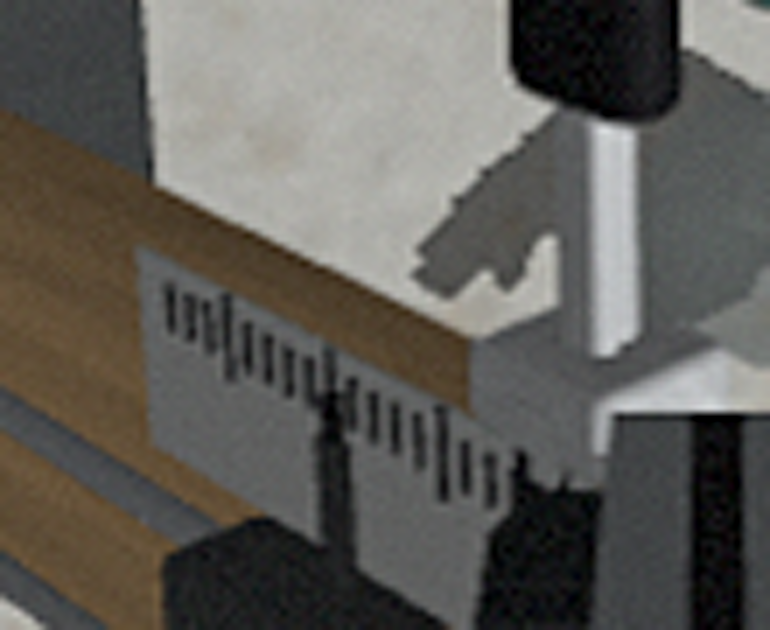

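The enlarged view shows the pointer tip at crop (330,395) over the scale, and the index pointer's tip further up at about (520,470). The force bias is -0.1 N, so equilibrium was at TCP z ≈ 0.2313, giving travel ≈ 0.0417. I'll go above the tab and take a second view to triangulate the pointer.

```bash
python3 - <<'E'
from h import *
import pickle
pickle.dump(cam("wrist"),open("wA.pkl","wb"))
E
python3 -m pendant '[[[0,0,0],[0.1,0,0]],[[0,0,0],[0.1,0,0]],[[0,0,0],[0.1,0,0]],[[0,0,0],[0.1,0,0]],[[0,0,0],[0.1,0,0]],[[0,0,0],[0,0,0]],[[-0.02,0.2,0],[0,0,0]],[[-0.02,0.35,0],[0,0,0]],[[-0.02,0.35,0],[0,0,0]],[[-0.02,0.193,0],[0,0,0]],[[0,0,0],[0,0,0]],[[0,0,0],[0,0,0]]]'
python3 - <<'E'
from h import *
import pickle
w=cam("wrist");pickle.dump(w,open("wB.pkl","wb"));cv2.imwrite("pics/y1.png",w["image"][:,:,::-1])
E
```

```text
time_s: 18.6
position: [0.5765, 0.2964, 0.3318]
tool_rot: [[-0.217, 0.976, 0.001], [0.976, 0.217, 0.0], [0.0, 0.001, -1.0]]
ft_force: [-0.4, 0.7, -0.2]
grip_width: 0.0001
```

View pics/y1.png

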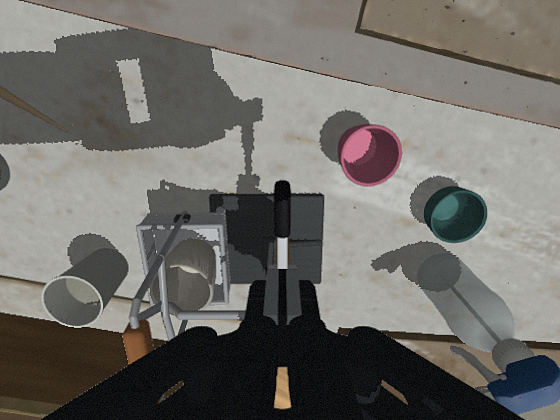

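```bash
python3 - <<'E'
from h import *
import pickle
A=pickle.load(open("wA.pkl","rb"));Bw=pickle.load(open("wB.pkl","rb"))
c,s=np.cos(.218),np.sin(.218);W=lambda x,y,z:[.602+c*x-s*y,.1885+s*x+c*y,z]
for z in (.2,.205,.213): print(z,"tab top near/far B",proj(Bw,[W(0,.09,z+.012),W(0,.13,z+.012)]).round(0).tolist(),"A",proj(A,[W(0,.09,z),W(0,.13,z)]).round(0).tolist())
C=lambda x,y:(180+(x+.5)/7-.5,210+(y+.5)/7-.5)
def plane(p,X):
    o,v=ray(A,p);n=np.array([c,s,0]);k=(X+n@np.array([.602,.1885,0])-n@o)/(n@v);q=o+k*v;r=q-[.602,.1885,0];return np.array([X,-s*r[0]+c*r[1],q[2]]).round(4)
for X in (-.007,-.01,-.013): print(X,"ptr",plane(C(330,393),X),"idx",plane(C(522,462),X))
for p in [(443,500),(330,350),(230,380),(443,405),(228,295)]: print("tick",plane(C(*p),-.0075))
print("board plate corners",[plane(C(*p),-.0075) for p in [(137,248),(152,445)]])
E
```

```text
0.2 tab top near/far B [[285.0, 239.0], [285.0, 187.0]] A [[263.0, 224.0], [263.0, 180.0]]
0.205 tab top near/far B [[285.0, 242.0], [285.0, 189.0]] A [[267.0, 226.0], [267.0, 181.0]]
0.213 tab top near/far B [[285.0, 247.0], [285.0, 192.0]] A [[274.0, 228.0], [273.0, 183.0]]
-0.007 ptr [-0.007   0.0341  0.151 ] idx [-0.007   0.0395  0.1935]
-0.01 ptr [-0.01    0.0367  0.1552] idx [-0.01    0.042   0.1971]
-0.013 ptr [-0.013   0.0394  0.1595] idx [-0.013   0.0446  0.2007]
tick [-0.0075  0.0273  0.177 ]
tick [-0.0075  0.0416  0.1523]
tick [-0.0075  0.0273  0.1259]
tick [-0.0075  0.0422  0.1778]
tick [-0.0075  0.0419  0.127 ]
board plate corners [array([-0.0075,  0.0418,  0.1024]), array([-0.0075,  0.0071,  0.102 ])]
```

Tick spacing comes out at 25 mm, with the whole scale reading about 2.7 mm low. With that correction the pointer travel is ≈ 0.0425, which agrees with 0.0417 from the force. The tab lies under the shut fingers (wrist: tab at x = 282, the same column as the fingers). I push down with shut fingers, stopping short first.

```bash
python3 -m pendant '[[[0,0,0.2],[0,0,0]],[[0,0,0.3],[0,0,0]],[[0,0,0.25],[0,0,0]],[[0,0,0.12],[0,0,0]],[[0,0,0],[0,0,0]],[[0,0,0],[0,0,0]]]'
python3 -m pendant '[[[0,0,0.06],[0,0,0]],[[0,0,0.06],[0,0,0]],[[0,0,0.06],[0,0,0]],[[0,0,0.06],[0,0,0]],[[0,0,0.06],[0,0,0]],[[0,0,0.06],[0,0,0]],[[0,0,0.06],[0,0,0]]]'
python3 - <<'E'
from h import *
print(env.observe()["position"],env.observe()["ft_force"])
s=cam("scene");crop(s,"z1.png",215,110,110,120,6)
E
```

```text
time_s: 19.4
position: [0.5776, 0.2964, 0.2457]
tool_rot: [[-0.217, 0.976, 0.002], [0.976, 0.217, 0.001], [0.0, 0.002, -1.0]]
ft_force: [-0.0, -1.5, -0.7]
grip_width: 0.0001
time_s: 20.27
position: [0.5774, 0.2963, 0.2019]
tool_rot: [[-0.217, 0.976, 0.0], [0.976, 0.217, 0.0], [0.0, 0.0, -1.0]]
ft_force: [0.2, 0.3, 2.2]
grip_width: 0.0001
[0.57742166 0.29630528 0.2019443 ] [0.21250976 0.30851692 2.17763777]
```

View pics/z1.png

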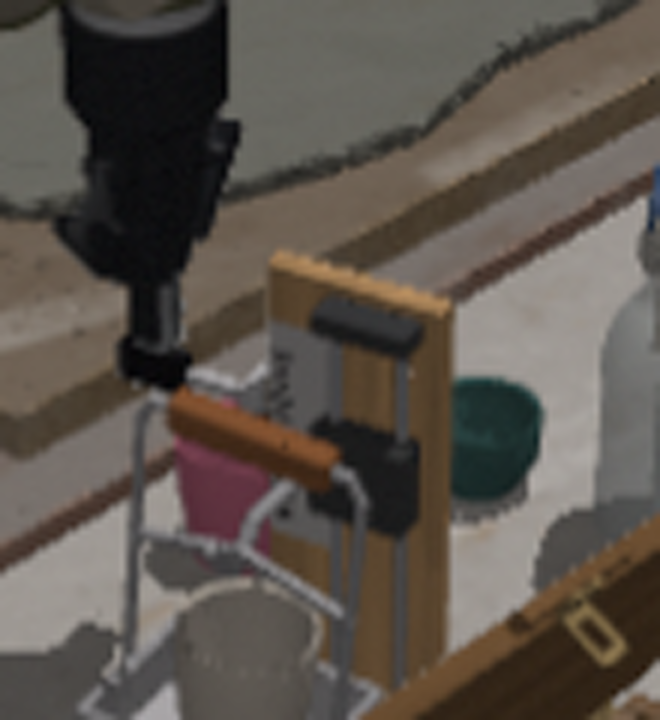

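Contact is made: 2.2 N, and the marker is moving down (tab at crop 155,365). I push on to just short of level, then lift off and compare the two pointers.

```bash
python3 -m pendant '[[[0,0,0.03],[0,0,0]],[[0,0,0.03],[0,0,0]],[[0,0,0],[0,0,0]],[[0,0,0],[0,0,0]]]'
python3 -m pendant '[[[0,0,-0.1],[0,0,0]],[[0,0,-0.3],[0,0,0]],[[0,0,-0.5],[0,0,0]],[[0,0,-0.4],[0,0,0]],[[0,-0.4,-0.05],[0,0,0]],[[0,-0.5,0],[0,0,0]],[[0.2,-0.5,0],[0,0,0]],[[0.2,0,0],[-0.1,0,0]],[[0,0,0],[-0.1,0,0]],[[0,0,0],[-0.1,0,0]],[[0,0,0],[-0.1,0,0]],[[0,0,0],[-0.1,0,0]],[[0,0,0],[0,0,0]],[[0,0,0],[0,0,0]]]'
python3 - <<'E'
from h import *
import pickle
w=cam("wrist");pickle.dump(w,open("wC.pkl","wb"));cv2.imwrite("pics/a1.png",w["image"][:,:,::-1])
E
```

```text
time_s: 20.82
position: [0.5772, 0.2963, 0.196]
tool_rot: [[-0.217, 0.976, -0.001], [0.976, 0.217, -0.0], [-0.0, -0.001, -1.0]]
ft_force: [-0.7, -0.4, 0.2]
grip_width: 0.0003
time_s: 22.58
position: [0.4326, 0.3051, 0.3324]
tool_rot: [[-0.216, 0.691, 0.69], [0.976, 0.153, 0.153], [0.0, 0.706, -0.708]]
ft_force: [-0.1, 0.3, -0.1]
grip_width: 0.0002
```

View pics/a1.png

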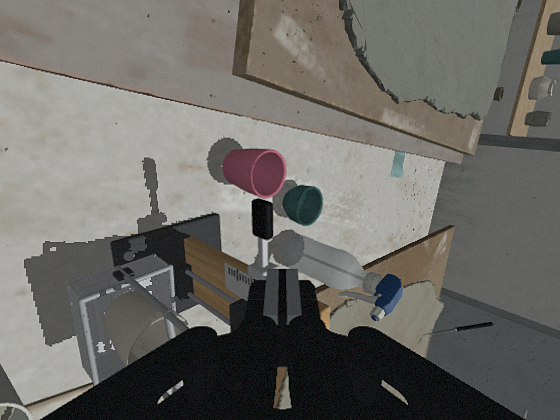

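```bash
python3 - <<'E'
from h import *
import pickle
w=pickle.load(open("wC.pkl","rb"));crop(w,"a2.png",190,190,100,100,7)
s=cam("scene");crop(s,"a3.png",215,130,110,120,6)
E
```

```text
(no output)
```

View pics/a2.png

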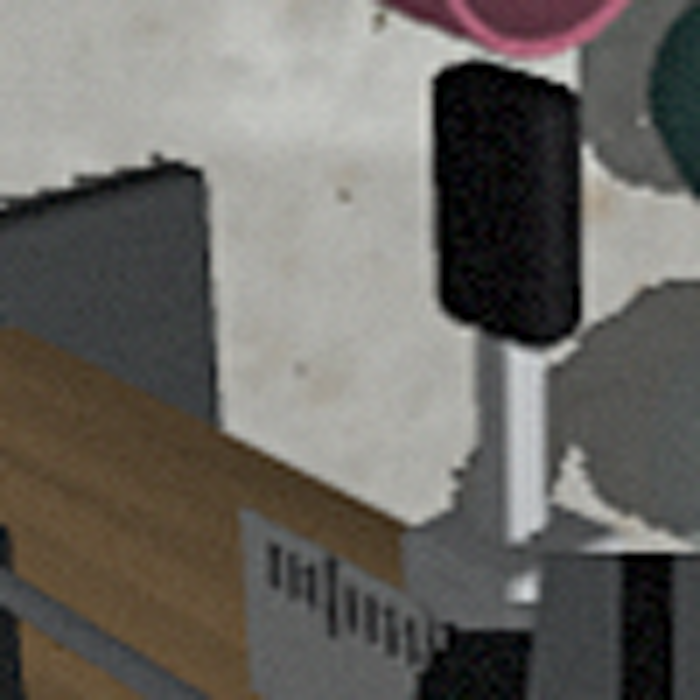

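View pics/a3.png

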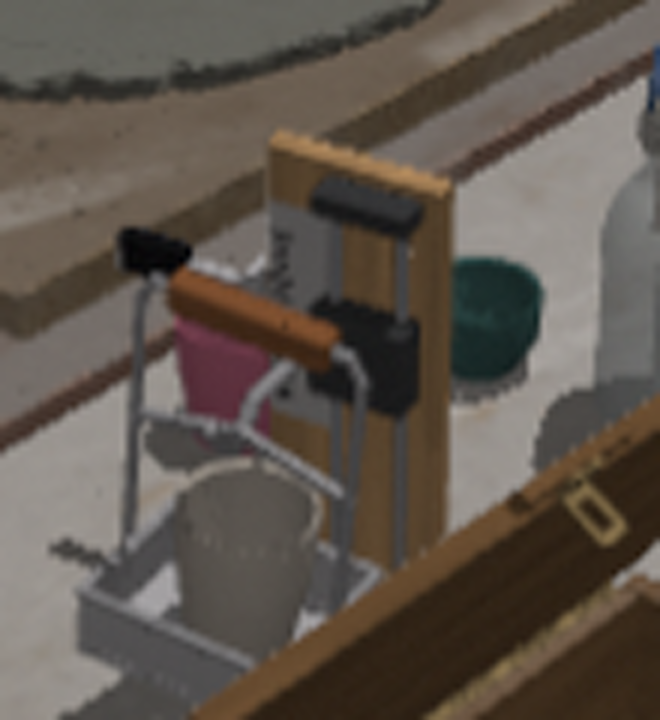

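The marker has come down to about level (scene tab now at crop 155,252), but the fingers hide the pointer in this wrist view. I return to the earlier viewpoint, where both tips should show.

```bash
python3 -m pendant '[[[-0.15,0.11,0.11],[0,0,0]],[[-0.2,0.11,0.11],[0,0,0]],[[-0.05,0,0],[0,0,0]],[[0,0,0],[0,0,0]],[[0,0,0],[0,0,0]]]'
python3 - <<'E'
from h import *
import pickle
w=cam("wrist");pickle.dump(w,open("wD.pkl","wb"));crop(w,"b1.png",180,180,110,110,7)
E
```

```text
time_s: 23.3
position: [0.4707, 0.273, 0.3314]
tool_rot: [[-0.217, 0.69, 0.69], [0.976, 0.154, 0.154], [0.0, 0.707, -0.707]]
ft_force: [-0.8, -0.1, -0.3]
grip_width: 0.0003
```

View pics/b1.png

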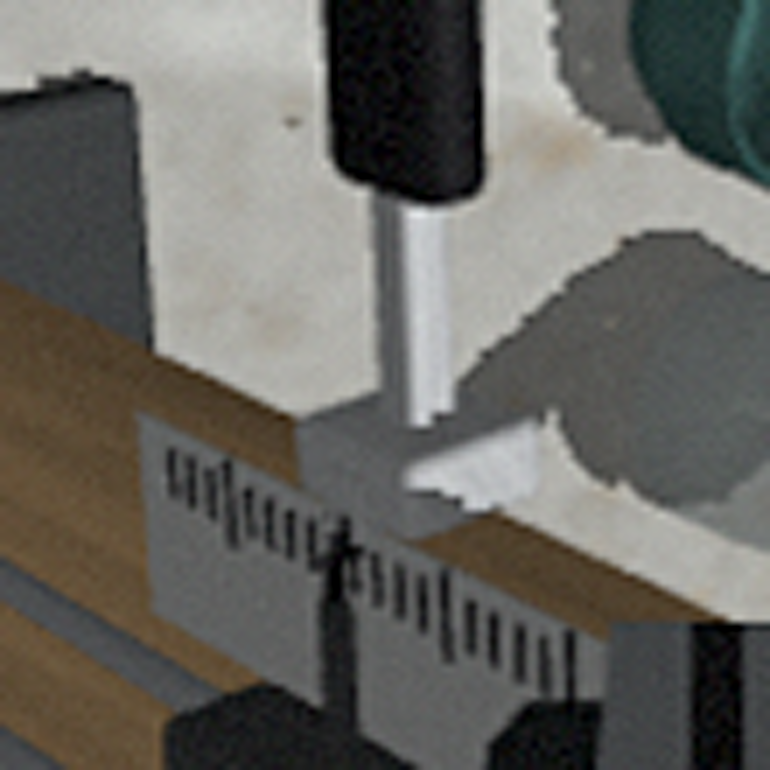

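```bash
python3 - <<'E'
from h import *
import pickle
w=pickle.load(open("wD.pkl","rb"))
im=w["image"][243:293,212:252,::-1]; im=cv2.convertScaleAbs(im,alpha=1.8,beta=0); cv2.imwrite("pics/b2.png",cv2.resize(im,None,fx=12,fy=12,interpolation=cv2.INTER_NEAREST))
c,s=np.cos(.218),np.sin(.218);W=lambda x,y,z:[.602+c*x-s*y,.1885+s*x+c*y,z]
for z in (.158,.160,.162,.164,.166): print(z,[((proj(w,W(-.013,y,z))[0]-[212,243]+.5)*12).round(0).tolist() for y in (.01,.03,.04,.05)])
E
```

```text
0.158 [[194.0, 510.0], [182.0, 295.0], [176.0, 184.0], [170.0, 72.0]]
0.16 [[209.0, 519.0], [197.0, 303.0], [191.0, 192.0], [185.0, 79.0]]
0.162 [[223.0, 528.0], [212.0, 311.0], [206.0, 200.0], [200.0, 86.0]]
0.164 [[238.0, 536.0], [227.0, 319.0], [221.0, 208.0], [215.0, 94.0]]
0.166 [[253.0, 545.0], [242.0, 327.0], [237.0, 216.0], [231.0, 102.0]]
```

View pics/b2.png

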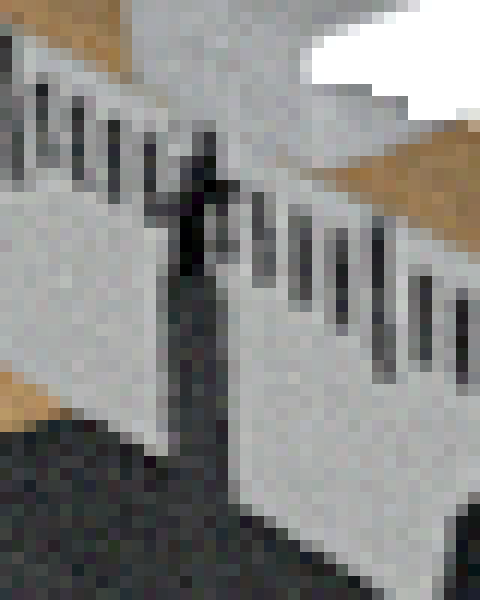

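The marker is nearly level, perhaps 2 mm high, but at 1.6 mm per pixel that's too coarse. I'll bring the camera closer along the line of sight.

```bash
python3 - <<'E'
from h import *
import pickle
w=pickle.load(open("wD.pkl","rb"));o=env.observe()
X=np.array([.602,.1885,.1635])+np.array([np.cos(.218)*-.013-np.sin(.218)*.035,np.sin(.218)*-.013+np.cos(.218)*.035,0])
c=-w["R"].T@w["t"];v=X-c;d=np.linalg.norm(v);v/=d;R=o["tool_rot"]
print(d,R.T@v)
n=o["position"]+.08*v+.0*R[:,2]; r=n-[.602,.1885,0]
print("new TCP",n,"bal",.976*r[0]+.216*r[1],-.216*r[0]+.976*r[1])
E
```

```text
0.3544815228077068 [-0.45150715 -0.14351018  0.88065096]
new TCP [0.51920589 0.24693809 0.27352835] bal -0.06818442170217075 0.07491910409266987
```

```bash
python3 -m pendant '[[[-0.09,-0.029,0.176],[0,0,0]],[[-0.09,-0.029,0.176],[0,0,0]],[[-0.09,-0.029,0.176],[0,0,0]],[[-0.09,-0.029,0.176],[0,0,0]],[[0,0,0],[0,0,0]],[[0,0,0],[0,0,0]]]'
python3 - <<'E'
from h import *
import pickle
w=cam("wrist");pickle.dump(w,open("wE.pkl","wb"));cv2.imwrite("pics/d0.png",w["image"][:,:,::-1])
w=dict(w);w["image"]=cv2.convertScaleAbs(w["image"],alpha=1.6);crop(w,"d1.png",195,220,60,70,10)
E
```

```text
time_s: 24.1
position: [0.5191, 0.247, 0.274]
tool_rot: [[-0.218, 0.69, 0.691], [0.976, 0.154, 0.154], [0.0, 0.708, -0.707]]
ft_force: [-0.5, -0.1, 0.4]
grip_width: -0.0002
```

View pics/d0.png

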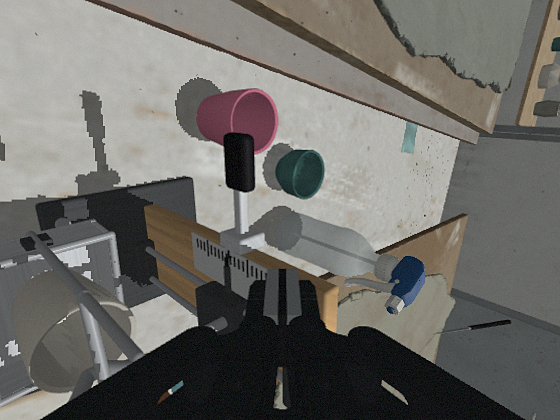

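View pics/d1.png

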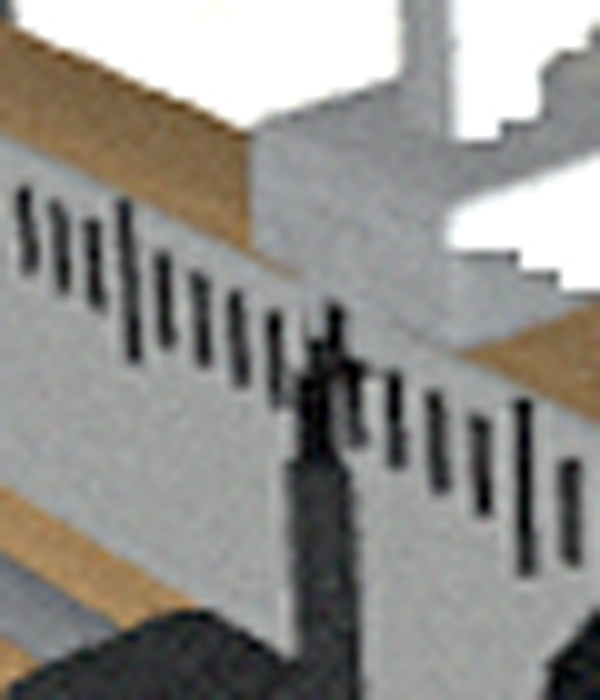

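Pointer: stem centre at crop x ≈ 325 (y 480-650), tip on that line at x ≈ 317. The marker's small dark tip is at about (337,335), some 20 crop px to the high side. At 8 px/mm that's about 2 mm too high, which agrees with the TCP figures (marker 0.040, hook 0.0417). I go back and push about 2 mm more.

```bash
python3 -m pendant '[[[0.09,0.029,-0.176],[0,0,0]],[[0.09,0.029,-0.176],[0,0,0]],[[0.09,0.029,-0.176],[0,0,0]],[[0.09,0.029,-0.176],[0,0,0]],[[0,0,0],[0.1,0,0]],[[0,0,0],[0.1,0,0]],[[0,0,0],[0.1,0,0]],[[0,0,0],[0.1,0,0]],[[0,0,0],[0.1,0,0]],[[0,0,0],[0,0,0]],[[0,0.2,0],[0,0,0]],[[0,0.35,0],[0,0,0]],[[0,0.35,0],[0,0,0]],[[0,0.188,0],[0,0,0]],[[0,0,0],[0,0,0]],[[0,0,0],[0,0,0]]]'
```

```text
time_s: 26.15
position: [0.5762, 0.2964, 0.332]
tool_rot: [[-0.217, 0.976, 0.002], [0.976, 0.217, 0.0], [-0.0, 0.002, -1.0]]
ft_force: [-0.2, 0.8, 0.3]
grip_width: -0.0002
```

```bash
python3 -m pendant '[[[0,0,0.2],[0,0,0]],[[0,0,0.35],[0,0,0]],[[0,0,0.35],[0,0,0]],[[0,0,0.2],[0,0,0]],[[0,0,0.12],[0,0,0]],[[0,0,0],[0,0,0]],[[0,0,0],[0,0,0]]]'
```

```text
time_s: 27.02
position: [0.5774, 0.2964, 0.2106]
tool_rot: [[-0.217, 0.976, 0.002], [0.976, 0.217, 0.001], [0.0, 0.002, -1.0]]
ft_force: [0.2, 0.3, -0.3]
grip_width: -0.0001
```

```bash
python3 -m pendant '[[[0,0,0.06],[0,0,0]],[[0,0,0.06],[0,0,0]],[[0,0,0.03],[0,0,0]],[[0,0,0.018],[0,0,0]],[[0,0,0],[0,0,0]],[[0,0,0],[0,0,0]]]'
python3 -m pendant '[[[0,0,-0.1],[0,0,0]],[[0,0,-0.3],[0,0,0]],[[0,0,-0.5],[0,0,0]],[[0,0,-0.47],[0,0,0]],[[0,-0.188,0],[0,0,0]],[[0,-0.35,0],[0,0,0]],[[0,-0.35,0],[0,0,0]],[[0,-0.2,0],[0,0,0]],[[0,0,0],[-0.1,0,0]],[[0,0,0],[-0.1,0,0]],[[0,0,0],[-0.1,0,0]],[[0,0,0],[-0.1,0,0]],[[0,0,0],[-0.1,0,0]],[[-0.09,-0.029,0.176],[0,0,0]],[[-0.09,-0.029,0.176],[0,0,0]],[[-0.09,-0.029,0.176],[0,0,0]],[[-0.09,-0.029,0.176],[0,0,0]],[[0,0,0],[0,0,0]],[[0,0,0],[0,0,0]]]'
python3 - <<'E'
from h import *
import pickle
w=cam("wrist");pickle.dump(w,open("wF.pkl","wb"))
w=dict(w);w["image"]=cv2.convertScaleAbs(w["image"],alpha=1.6);crop(w,"e1.png",195,220,60,70,10)
E
```

```text
time_s: 27.78
position: [0.5773, 0.2963, 0.1924]
tool_rot: [[-0.217, 0.976, -0.0], [0.976, 0.217, -0.0], [-0.0, -0.0, -1.0]]
ft_force: [0.5, 0.1, 0.1]
grip_width: -0.0
time_s: 30.15
position: [0.5194, 0.2468, 0.2726]
tool_rot: [[-0.217, 0.689, 0.691], [0.976, 0.153, 0.154], [0.0, 0.708, -0.706]]
ft_force: [0.8, 0.4, -0.1]
grip_width: 0.0
```

View pics/e1.png

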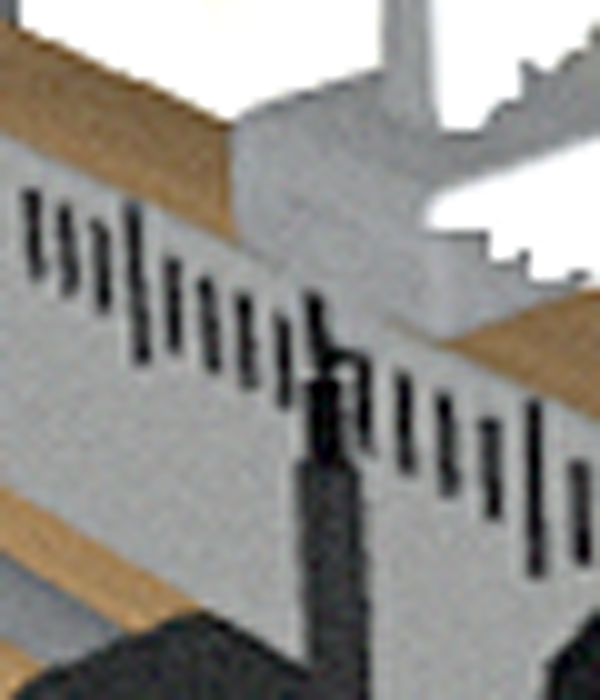

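The marker is now within about half a millimetre of level in this view. To rule out parallax, I'll cross-check against the scene camera, matching the slider block and the tab between the first picture and now at sub-pixel level.

```bash
python3 - <<'E'
from h import *
s=cam("scene"); cv2.imwrite("pics/f0.png",s["image"][:,:,::-1])
g0=cv2.cvtColor(cv2.imread("pics/scene0.png"),cv2.COLOR_BGR2GRAY);g1=cv2.cvtColor(s["image"],cv2.COLOR_RGB2GRAY)
K=8
up=lambda g:cv2.resize(g,None,fx=K,fy=K,interpolation=cv2.INTER_CUBIC)
def match(name,x,y,w,h,dy0,dy1,dxr=3):
    T=up(g0[y:y+h,x:x+w]);S=up(g1[y+dy0:y+dy1+h,x-dxr:x+w+dxr])
    r=cv2.matchTemplate(S,T,cv2.TM_CCOEFF_NORMED);_,m,_,l=cv2.minMaxLoc(r);print(name,round(m,3),"d px",l[0]/K-dxr,l[1]/K+dy0)
match("tab",232,154,17,14,5,30)
match("slider corner",276,174,13,14,5,25)
match("slider corner2",268,176,20,14,5,25)
match("fixed cap check",266,158,25,5,-4,4)
c,si=np.cos(.218),np.sin(.218);W=lambda x,y,z:[.602+c*x-si*y,.1885+si*x+c*y,z]
for t in (.038,.040,.042,.044): print(t,"tab",proj(s,W(0,.11,.205-t))[0]-proj(s,W(0,.11,.205))[0],"slider",proj(s,W(-.035,-.02,.195-t))[0]-proj(s,W(-.035,-.02,.195))[0])
print("tab seen at t=0 pred",proj(s,W(0,.11,.205)))
crop(s,"f1.png",215,130,110,120,6)
E
```

```text
tab 0.727 d px 0.25 12.0
slider corner 0.964 d px 0.125 13.0
slider corner2 0.753 d px 0.0 13.75
fixed cap check 0.997 d px 0.0 0.0
0.038 tab [ 0.49664517 11.55755214] slider [-4.43545889e-03  1.18019690e+01]
0.04 tab [ 0.52252891 12.156639  ] slider [-4.64229573e-03  1.24129923e+01]
0.042 tab [ 0.54838705 12.75481528] slider [-4.84655747e-03  1.30230149e+01]
0.044 tab [ 0.57421959 13.35208239] slider [-5.04825603e-03  1.36320384e+01]
tab seen at t=0 pred [[240.3005076 160.6493827]]
```

View pics/f1.png

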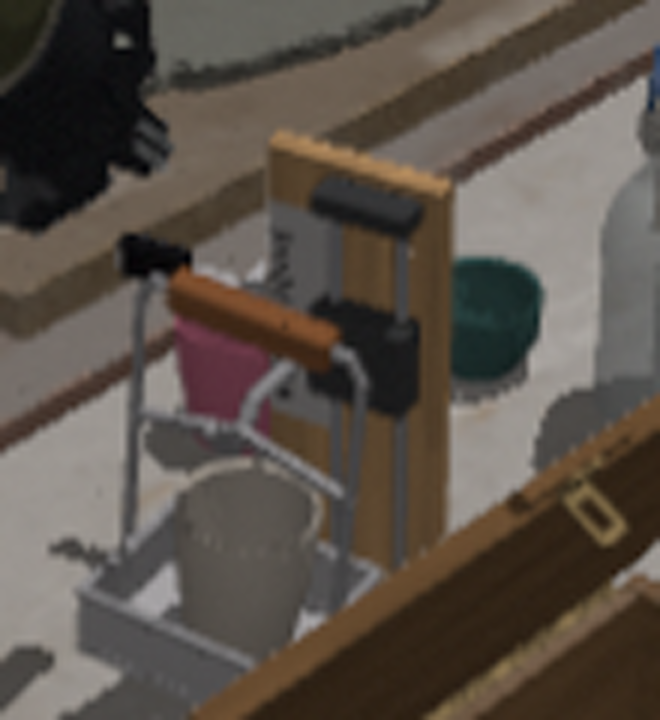

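The hook has moved 13.0 px, so travel is ≈ 0.042, agreeing with the force. The marker comes out at about 0.041-0.044. One flatter view will settle the parallax.

```bash
python3 -m pendant '[[[0.1,-0.11,-0.08],[0,0,0]],[[0.15,-0.17,-0.11],[0,0,0]],[[0.15,-0.17,-0.11],[0,0,0]],[[0,0,0],[-0.1,0,0]],[[0,0,0],[-0.1,0,0]],[[0,0,0],[-0.08,0,0]],[[0,0,0],[0,0,0]],[[0,0,0],[0,0,0]]]'
python3 - <<'E'
from h import *
import pickle
w=cam("wrist");pickle.dump(w,open("wG.pkl","wb"));cv2.imwrite("pics/k0.png",w["image"][:,:,::-1])
w=dict(w);w["image"]=cv2.convertScaleAbs(w["image"],alpha=1.6);crop(w,"k1.png",180,255,70,60,10)
E
```

```text
time_s: 31.25
position: [0.4671, 0.2607, 0.2717]
tool_rot: [[-0.16, 0.544, 0.824], [0.987, 0.118, 0.113], [-0.035, 0.831, -0.556]]
ft_force: [-1.6, 1.1, 0.3]
grip_width: 0.0
```

View pics/k0.png

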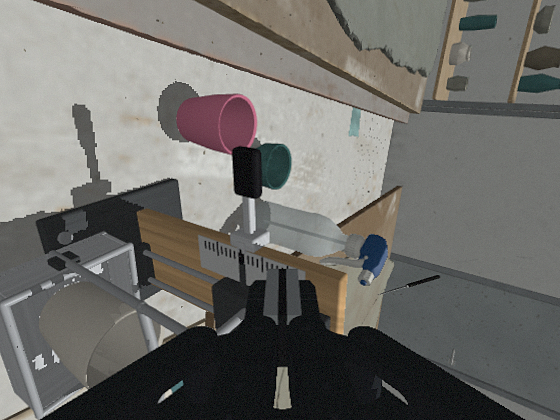

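View pics/k1.png

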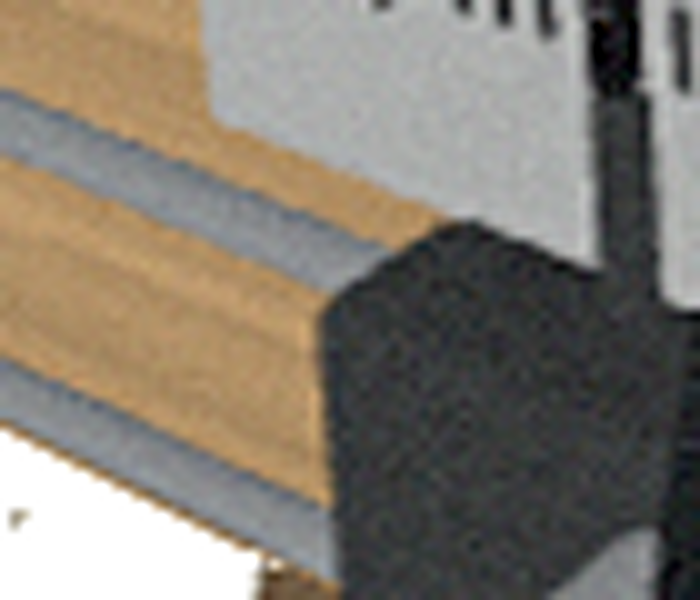

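```bash
python3 - <<'E'
from h import *
import pickle
print(env.observe()["q"].round(1))
w=cam("wrist");pickle.dump(w,open("wG.pkl","wb"))
w=dict(w);w["image"]=cv2.convertScaleAbs(w["image"],alpha=1.6);crop(w,"k2.png",205,215,60,60,10)
c,s=np.cos(.218),np.sin(.218);W=lambda x,y,z:[.602+c*x-s*y,.1885+s*x+c*y,z]
for z in (.158,.160,.162,.164,.166): print(z,[((proj(w,W(-.013,y,z))[0]-[205,215]+.5)*10).round(0).tolist() for y in (.01,.03,.04,.05)])
E
```

```text
[ 21.6   8.4 110.  -62.   13.   66.7]
0.158 [[354.0, 702.0], [343.0, 506.0], [337.0, 405.0], [331.0, 301.0]]
0.16 [[372.0, 709.0], [361.0, 513.0], [355.0, 411.0], [349.0, 307.0]]
0.162 [[389.0, 716.0], [379.0, 520.0], [373.0, 418.0], [368.0, 313.0]]
0.164 [[407.0, 724.0], [397.0, 527.0], [391.0, 424.0], [386.0, 320.0]]
0.166 [[425.0, 731.0], [415.0, 533.0], [410.0, 431.0], [405.0, 326.0]]
```

View pics/k2.png

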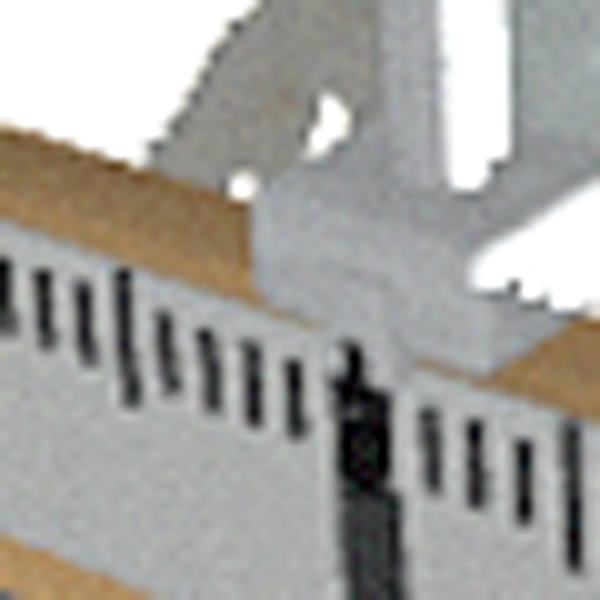

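```bash
python3 - <<'E'
from h import *
s=cam("scene")
g0=cv2.cvtColor(cv2.imread("pics/scene0.png"),cv2.COLOR_BGR2GRAY).astype(float);g1=cv2.cvtColor(s["image"],cv2.COLOR_RGB2GRAY).astype(float)
def edge(g,c,y0,y1):
    v=g[y0:y1,c];m=v.argmin(); 
    # half level crossing above
    for i in range(m,0,-1):
        th=55
        if v[i-1]>=th>v[i]: return y0+i-1+(v[i-1]-th)/(v[i-1]-v[i])
d=[]
for c in range(234,248):
    a=edge(g0,c,145,168);b=edge(g1,c-0,158,180); b2=edge(g1,c+1,158,180)
    print(c,a,b); 
    if a and b and b2: d.append(.5*b+.5*b2-a)
print(np.median(d),np.mean(d))
c,si=np.cos(.218),np.sin(.218);W=lambda x,y,z:[.602+c*x-si*y,.1885+si*x+c*y,z]
# predicted tab top front edge for t
for t in (0,.002,.004,.040,.042,.044):
    P=proj(s,[W(x,y,.217-t) for x in(-.006,.006) for y in (.09,.11,.13)]); print(t,P.round(2).tolist())
E
```

```text
234 None None
235 155.7906976744186 168.71794871794873
236 155.42424242424244 168.39344262295083
237 155.6304347826087 168.4126984126984
238 156.37704918032787 168.55882352941177
239 156.44927536231884 168.38888888888889
240 156.66666666666666 168.46666666666667
241 157.39344262295083 168.83333333333334
242 157.45714285714286 169.13333333333333
243 157.66666666666666 169.66666666666666
244 158.30357142857142 169.6153846153846
245 158.36065573770492 170.11111111111111
246 159.10204081632654 170.53333333333333
247 None None
11.978502415458934 12.15328589113335
0 [[245.09, 159.75], [238.96, 157.9], [232.91, 156.07], [247.42, 157.8], [241.31, 155.97], [235.28, 154.16]]
0.002 [[245.11, 160.38], [238.99, 158.52], [232.94, 156.69], [247.44, 158.42], [241.34, 156.59], [235.31, 154.77]]
0.004 [[245.13, 161.0], [239.02, 159.14], [232.97, 157.31], [247.46, 159.05], [241.36, 157.21], [235.34, 155.39]]
0.04 [[245.54, 172.08], [239.51, 170.19], [233.54, 168.31], [247.83, 170.09], [241.82, 168.21], [235.87, 166.36]]
0.042 [[245.56, 172.69], [239.54, 170.79], [233.58, 168.92], [247.85, 170.69], [241.84, 168.82], [235.9, 166.96]]
0.044 [[245.59, 173.29], [239.56, 171.39], [233.61, 169.52], [247.87, 171.3], [241.87, 169.42], [235.93, 167.56]]
```

Four checks put the marker level to just under the pointer: -0.5 mm and about -1.2 mm in the two wrist views, -1.6 mm from the TCP and -0.5 mm in the scene view, averaging about 1 mm low. Pinching it to gain 1 mm risks more than it wins, so I leave it. I retreat upright and do a last check.

```bash
python3 -m pendant '[[[0,0,-0.2],[0,0,0]],[[0,0,-0.3],[0,0,0]],[[0.2,0,-0.2],[0.1,0,0]],[[0.3,0,0],[0.1,0,0]],[[0.3,0,0],[0.1,0,0]],[[0.2,0,0],[0.1,0,0]],[[0,0,0],[0.1,0,0]],[[0,0,0],[0,0,0]],[[0,0,0],[0,0,0]],[[0,0,0],[0,0,0]]]'
python3 - <<'E'
from h import *
s=cam("scene");t=cam("top")
crop(s,"l1.png",150,120,180,150,4);crop(t,"l2.png",150,130,160,170,4 if 0 else 3)
print(env.observe()["qvel"].round(2),env.observe()["time_s"])
E
```

```text
time_s: 32.65
position: [0.4027, 0.3428, 0.3041]
tool_rot: [[-0.144, 0.957, 0.251], [0.989, 0.15, -0.005], [-0.042, 0.248, -0.968]]
ft_force: [0.1, 0.4, -0.1]
grip_width: -0.0
[-0.12  0.24 -0.45  0.09  0.16  0.  ] 32.75
```

View pics/l1.png

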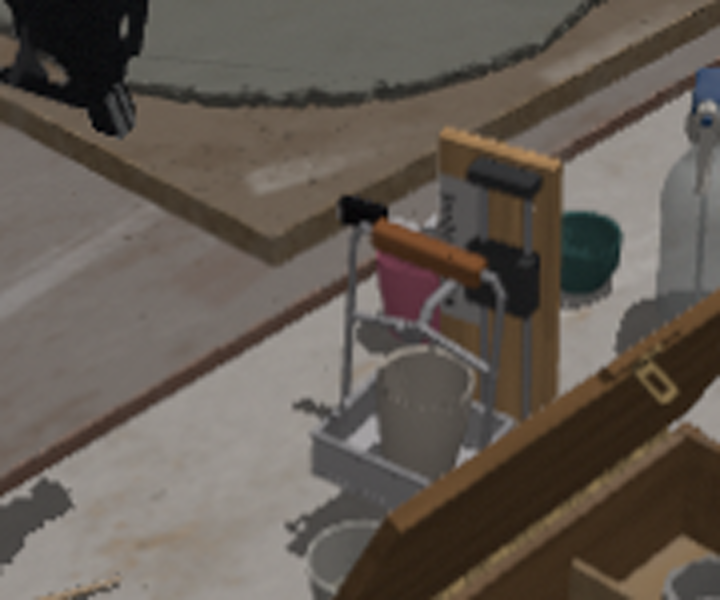

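View pics/l2.png

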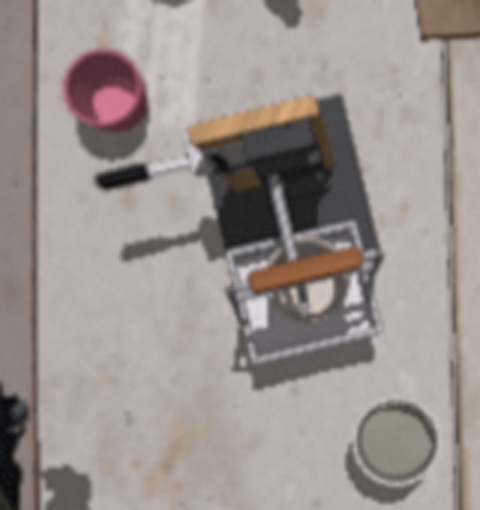

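The basket hangs free and square in the hook (l1: bar in the U at 430,325) with the cup upright in it. The beaker (l2: 397,440) and the pink cup (l2: 105,90) are where they were, and the arm is clear. I hand in.

```bash
python3 -c "
from rig import env
print(env.close_job())"
```

```text
the job is handed in; nothing more can be done
None
```

The bisque cup is weighed and I handed the job in after about 33 s, though the index marker probably sits about 1 mm below the pointer. I lifted the basket by its grip, hung its cross bar on the hook, lowered it slowly until the wrist carried no load, and released it. I then pushed the marker down with the fingers shut, in two goes.

- **Hook travel:** it settled at about 0.042 m, from both the wrist force and the scene camera. The basket hangs free and square, and the cup stands upright in it.
- **Marker level:** my checks disagreed slightly, putting it 0.5 to 1.6 mm below the pointer. The second push went about 1 mm deeper than I meant. I left it there rather than pinch it back up and risk disturbing it.
- **Surroundings:** the beaker and the pink cup had not moved in the last pictures, and the robot was touching nothing.
- **Near a limit:** my last, flatter camera view stopped short because the wrist came close to a joint limit. Joint 5 read 13° against a limit of about 10°; I then backed off.

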